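# Lift a viewport flange three ratchet clicks and hold it

## Robot

A 6-joint arm with a two-finger parallel gripper is mounted at the origin on a cart in front of the work surface, level with it; the furniture and walls round the work are solid. World frame = base frame: x ahead of the robot, y to its left, z up, the work surface at z = 0. Lengths are in m, angles in rad, forces in N, time in s.
With the tool pointing down it reaches from about 0.275 to 0.725 m from the base axis. Payload 15.9 kg.
Tool frame: the origin (TCP) lies on the centre line of the jaws, within the pads' length; the fingertips stand 25 mm ahead of it and the grasp point (between the pads) lies 6 mm ahead of it; z points along the fingers, y is the line along which they close (so a half turn about z gives the same grasp; the last joint's range is limited). The gripper opens to 85 mm and grips with 20 to 120 N. Pads are 22 mm wide; open, the fingers measure 114 mm over their backs; the gripper's body (76 mm by 85 mm) begins 54 mm behind the grasp point. The pads swing forward as they close: fully open they stand 13 mm farther back than shut.
Start: joints at [-1.307, 0.213, -0.034, 1.323, 0, 1.571], TCP at [0.13, -0.483, 0.256] pointing down, gripper open.
Joint ranges: [-2.98, 2.98], [-0.74, 1.72], [-1.14, 1.35], [-2.1, 2.04], [-1.57, 1.44], [-3.14, 3.14]. Speed limits (rad/s): [1.89, 1.89, 2.39, 2.57, 3.14, 3.14].

## Interface

Orientations are given as a unit quaternion [w, x, y, z].
In Python, from workcell import r gives the robot as it stands.
- The arm moves only by the shell command python3 -m crank 'ROWS' [OPENING] [FORCE]. ROWS is JSON, a list of rows, each an object of numbers: "tx", "ty", "tz": the shift along the tool's x, y, z each as a share of 0.15 m, from -1 to 1; "ax", "ay", "az": the turn, a rotation vector about the tool's x, y, z each as a share of 45 degrees, from -1 to 1. A call has 1 to 5 rows; each row is the pose to reach, as a shift and turn from the pose commanded when the call began, along the tool's axes at that moment; what a row does not reach only later rows make up. A row lasts 1/10 s, in which the tool goes at most 50 mm and 8.59 degrees, less where a joint would pass 70% of its speed; a pose out of reach is approached as far as the arm can. A call with a number of a shift or a turn outside -1 to 1 is refused whole. A call with a gripper value outside its range is refused whole. OPENING is the closure, from -1 (fully open) to 1 (shut), set as the call begins (- or left out, the last holds). The fingers move at their own pace and stop on an object; FORCE is the grip in N (left out, the last holds). Time passes only in rows, so rows that repeat a pose let the fingers close. It gives the time, the measured TCP pose, the force, the opening and the grip force at its end, in the units of the state.
- r.state(): the state, without advancing time (a new reading comes with each control period).
- r.get_image(name): name is "scene" or "side" or "wrist"; returns a dict with "frame" (400x640x3 uint8, red, green, blue), "range_z" (400x640 float32, m along the optical axis (not along the pixel's ray), 0 where there is no reading), "K" (3x3 intrinsics, pixels), "R" (3x3) and "t" (3): a world point X has camera coordinates R X + t; the wrist camera has in their place "mount" (4x4, takes a point from camera to tool coordinates, whose origin is the TCP and whose axes are the flange's). Camera axes: x right, y down, z forward; pixel columns grow to the right and rows downward; lengths in m; the calibration is good to about 2 mm. A picture is of the moment at which its call begins: read the wrist's pose just before it.
- r.finish_job(): hands the job in; it is judged then, once.
The state is a dict: "clock": time; "q": joint angles; "qvel": joint speeds; "tau": joint torques, N m; "ee_pos": TCP position; "orientation": TCP orientation; "force": force on the tool from outside, world axes, zero at the start; "wrist_torque": the same for the moment, N m; "finger_gap": finger opening in m; "grasp_force": force on a finger pad.
Only numpy, scipy, OpenCV 4.12 (cv2) and the standard library are available. Lean on these libraries where they do the work, as an engineer would, in place of code of your own. Each camera call takes 0.05 s, during which the arm holds its last target. There are 200 camera calls.

## Task

Slide the blue carriage of the bench lifter forward until it is fully home, so that its thin steel blade goes under the viewport flange. Then press the red bar of the ratchet lever down by exactly three clicks, never as far as the fourth, so that the blade lifts the flange level off its rest, and finish still pressing the lever there: it springs back if released, so the program ends while holding it. Do not touch the flange yourself, and leave the multimeter and the pipe elbow where they are.

Things in the scene. Friction and masses are not known exactly. Their poses are not given: they have to be found in the camera images.
- lifter: fixed bench lifter on a grey bed plate 295 x 110 x 10 mm. Origin on the table surface; its x axis points along the carriage's travel, from the lever end (near the robot) to the rest, y to the left of that, z up. The bed reaches from x = -125 to +170 mm. It stands at a different place and yaw each time
- rest: fixed rest at the far end of the lifter (centre 128 mm along the lifter's x): two parallel aluminium blocks with white caps, 66 mm long, 14 mm wide each, with a 48 mm gap between them, tops 55 mm above the table. Origin at the centre of its foot, 10 mm above the table
- viewport: round metal viewport flange with a window, diameter 70, 13 mm thick, about 0.3 kg, lying loose and flat on the rest's two blocks, underside 55 mm above the table. Origin at the centre of its underside, z up
- blade: thin steel blade, 32 mm wide, 3 mm thick, reaching 84 mm forward (lifter +x) from its origin, on the front of the carriage. With the lever at rest its top is 51 mm above the table, so it slides in between the rest's blocks 4 mm below the flange; it rises 6 mm a click
- carriage (a joint): slide of the blue carriage along the lifter's x, in m: 0 fully back, 0.110 fully home against its stop (blade under the flange). Starts between 0 and 0.03. It has about 7 N of friction and stays where it is left. The lever, blade and post ride on it
- post_top (a point): top centre of the black upright post on the carriage, by which it is moved: a cylinder 22 mm in diameter, free over its uppermost 55 mm, top 128 mm above the table, free on both sides; the lever's pivot bearings stand 40 mm behind it (lifter -x) and end 110 mm above the table
- ratchet (a joint): lever angle in rad: 0 at rest (up), grows as the red bar is pressed down; click positions at 0.20, 0.40, 0.60, 0.80, stop at 0.95. Pressing takes about 2 to 10 N: the force jumps up steeply as the bar leaves a click position (or rest) and sinks steadily to its least just before the next one. A spring returns it to 0 when released
- press_bar (a point): middle of the red cross bar at the lever's end: round, 16 mm in diameter, 60 mm long, level along the lifter's y. It starts 147 mm above the table; each click lowers it about 23 mm, the third to 77 mm. The lever points back (lifter -x), 120 mm from pivot to bar, at rest 0.45 rad above level
- lever_handle: the lever's steel rod with its red cross bar, carried on the carriage; origin on the pivot, which lies 40 mm behind the post's axis (lifter -x) and 95 mm above the table
- multimeter: green multimeter, a bystander, 178 x 86 x 44 mm
- kf25_elbow: metal pipe elbow, a bystander
Not all that is in view belongs to the job. What is shaped like the viewport but brown is not meant.

How it is judged:
By the outcome, as a careful person would: the job done as asked, in the order asked, and still so for the second after the job is handed in, while the arm keeps its last pose, push and grip.
It also fails if it takes over 51 s, if anything falls off the work surface, if the arm or the gripper's body presses on something with over 40 N, if the wrist force passes 120 N, or if a joint passes its speed limit or range.

## Working session

There is one attempt and no reset: what is moved stays moved. The work goes in short steps, Python scripts to look and compute and a shell command to move; the robot and the scene stay as the last step left them, time stands still between calls to the robot, and variables do not carry over. Pictures are saved under pics/ and viewed, at most 10 in all, crops included, and the job is handed in when it is done.

```bash
mkdir -p pics; ls
python3 - <<'E'
from workcell import r
import cv2,numpy as np,pickle
d={}
for n in("scene","side"):
    im=r.get_image(n); d[n]=im
    cv2.imwrite(f"pics/{n}0.png",im["frame"][:,:,::-1])
pickle.dump(d,open("d0.pkl","wb"))
print(r.state())
E
```

```text
pics
{'clock': 0.1, 'q': array([-1.30702238e+00,  2.13343705e-01, -3.50130108e-02,  1.32352676e+00,
       -1.23668575e-06,  1.57080524e+00]), 'qvel': array([ 0.00113968, -0.00031398,  0.00239307, -0.0004478 , -0.00065814,
       -0.0004193 ]), 'tau': array([ 4.05765881e-03, -6.87245035e+01,  4.87811708e+01,  1.21525076e-02,
       -2.14159229e-06, -2.93175447e-05]), 'ee_pos': array([ 0.13028333, -0.48241314,  0.25584067]), 'orientation': array([-5.38774275e-04,  9.91315952e-01,  1.31500527e-01, -7.20983931e-05]), 'force': array([ 0.04824644, -0.30836691, -0.60860606]), 'wrist_torque': array([-0.01278555,  0.00992126,  0.02626662]), 'grasp_force': 0.0, 'finger_gap': 0.08530706198278584}
```

View pics/scene0.png

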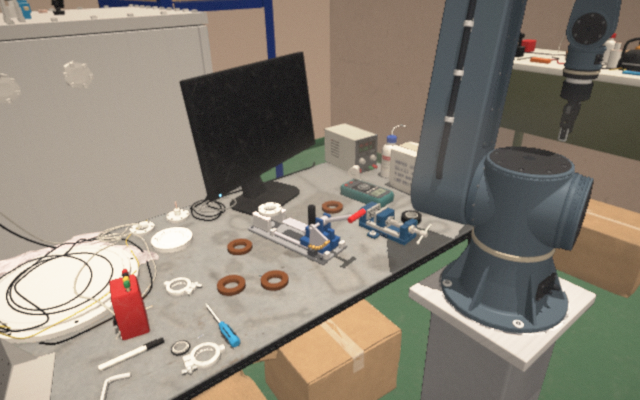

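View pics/side0.png

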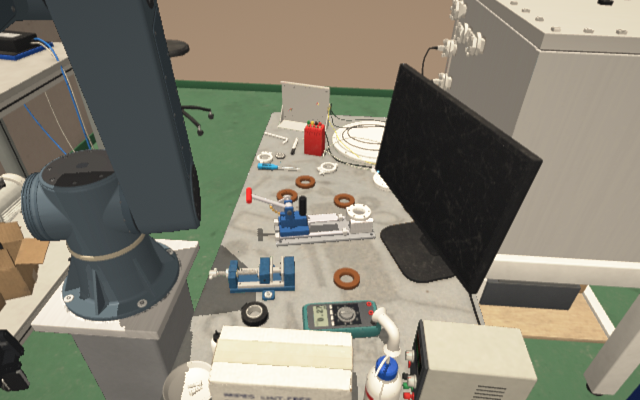

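The lifter is mid-bench. In the side view the red bar is near (249,195), the post top near (303,198) and the viewport near (358,212). In the scene view they are at (357,215), (311,207) and (270,208). Next I get their 3D positions.

```bash
cat > h.py <<'E'
import numpy as np,cv2
def cloud(im):
    z=im["range_z"]; v,u=np.mgrid[:400,:640]; K=im["K"]
    c=np.stack([(u-K[0,2])/K[0,0]*z,(v-K[1,2])/K[1,1]*z,z],-1)
    P=(c-im["t"])@im["R"]; P[z==0]=np.nan
    return P
E
python3 - <<'E'
from h import *
import pickle
d=pickle.load(open("d0.pkl","rb"))
box={"scene":(170,150,280,240),"side":(150,220,260,240)}
for n in d:
    im=d[n];P=cloud(im);f=im["frame"].astype(int);R,G,B=f[...,0],f[...,1],f[...,2]
    m=np.zeros((400,640),bool)
    if n=="scene": m[195:265,240:380]=1
    else: m[180:250,240:385]=1
    z=P[...,2]
    red=m&(R>130)&(G<60)&(B<70)
    post=m&(f.max(2)<60)&(z>.085)&(z<.14)
    fl=m&(f.min(2)>120)&(z>.06)&(z<.075)
    blue=m&(B>R+40)&(z>.015)
    for k,mm in dict(red=red,post=post,fl=fl,blue=blue).items():
        q=P[mm]; 
        print(n,k,len(q),np.nanmedian(q,0).round(4),np.nanmin(q,0).round(3),np.nanmax(q,0).round(3))
    q=P[post&(z>.123)];print("posttop",len(q),q.mean(0).round(4))
    c=im["frame"][180:270,235:385] if n=="scene" else im["frame"][175:255,235:385]
    cv2.imwrite(f"pics/{n}c.png",cv2.resize(c,None,fx=5,fy=5,interpolation=cv2.INTER_CUBIC)[:,:,::-1])
E
```

```text
scene red 15 [0.2917 0.2231 0.1477] [0.285 0.187 0.144] [0.299 0.225 0.151]
scene post 77 [0.4376 0.2316 0.105 ] [0.432 0.222 0.085] [0.445 0.237 0.128]
scene fl 361 [0.5817 0.2553 0.0665] [ 0.347 -0.011  0.06 ] [0.646 0.294 0.075]
scene blue 509 [0.394  0.2154 0.05  ] [ 0.364 -0.003  0.015] [0.452 0.265 0.111]
posttop 6 [0.437  0.2301 0.1257]
side red 47 [0.3069 0.1779 0.1534] [0.295 0.163 0.143] [0.314 0.218 0.156]
side post 89 [0.4486 0.2173 0.1109] [0.439 0.212 0.085] [0.685 0.34  0.13 ]
side fl 282 [0.6075 0.2527 0.0666] [0.348 0.222 0.06 ] [0.646 0.293 0.074]
side blue 662 [0.4208 0.1987 0.0485] [0.373 0.174 0.02 ] [0.468 0.242 0.111]
posttop 22 [0.4592 0.2251 0.1268]
```

View pics/sidec.png

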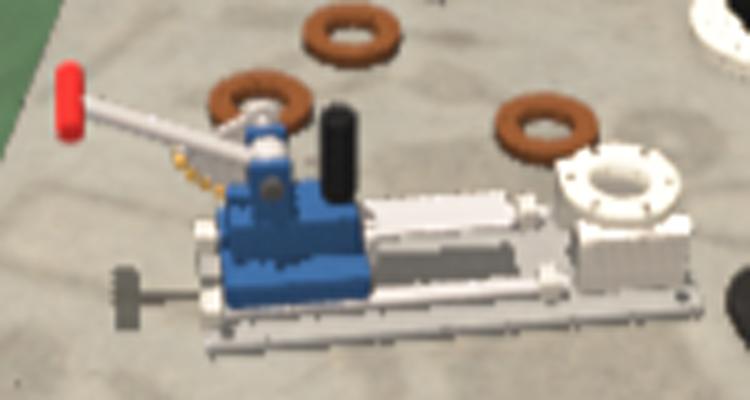

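View pics/scenec.png

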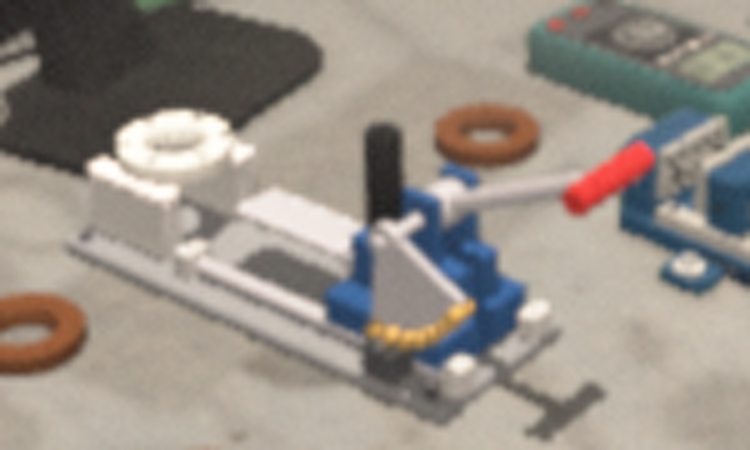

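```bash
python3 - <<'E'
from h import *
import pickle
from scipy.optimize import least_squares
d=pickle.load(open("d0.pkl","rb"))
off={"scene":(235,180),"side":(235,175)}
pts={"side":dict(post=(337,108),bar=(70,102),fl=(620,183)),"scene":dict(post=(384,130),bar=(610,179),fl=(177,143))}
def proj(n,X):
    im=d[n];c=im["K"]@(im["R"]@X+im["t"]);return c[:2]/c[2]
def px(n,k): return np.array(off[n])+(np.array(pts[n][k])+.5)/5-.5
for k in("post","bar","fl"):
    s=least_squares(lambda X:np.r_[proj("side",X)-px("side",k),proj("scene",X)-px("scene",k)],[.45,.2,.1])
    print(k,s.x.round(4),s.fun.round(2))
def f(p):
    x,y,w,L=p;e=np.array([np.cos(w),np.sin(w),0]);o=np.array([x,y,0])
    M=dict(post=o+[0,0,.128],bar=o-.148*e+[0,0,.147],fl=o+L*e+[0,0,.068])
    return np.concatenate([proj(n,M[k])-px(n,k) for n in pts for k in M])
s=least_squares(f,[.44,.22,.2,.16]);print(s.x.round(4),s.fun.round(2))
for n in d: print(n,(-d[n]["R"].T@d[n]["t"]).round(3))
E
python3 -m crank '[{"tx":0}]' 1
```

```text
post [0.4457 0.2263 0.128 ] [-0.58  0.53 -0.6  -0.44]
bar [0.3021 0.1935 0.146 ] [-0.47  0.33 -0.46 -0.25]
fl [0.6113 0.2573 0.0635] [-0.36  0.39 -0.41 -0.36]
[0.4465 0.2242 0.201  0.1668] [-0.38  0.96 -0.63 -0.22 -0.71 -0.88 -0.17 -0.78 -0.62 -0.39 -0.31 -1.51]
scene [-0.383  0.842  0.671]
side [ 0.545 -0.729  0.804]invalid input at $[0]: expected keys tx, ty, tz, ax, ay, az
```

```bash
S='{"tx":0.8,"ty":-1,"tz":-0.5,"ax":0,"ay":0,"az":0.078}'
python3 -m crank '[{"tx":0.8,"ty":-1,"tz":-0.5,"ax":0,"ay":0,"az":0.078},{"tx":0.8,"ty":-1,"tz":-0.5,"ax":0,"ay":0,"az":0.078},{"tx":0.8,"ty":-1,"tz":-0.5,"ax":0,"ay":0,"az":0.078},{"tx":0.8,"ty":-1,"tz":-0.5,"ax":0,"ay":0,"az":0.078},{"tx":0.8,"ty":-1,"tz":-0.5,"ax":0,"ay":0,"az":0.078}]' 0 30
```

```text
clock: 0.6
ee_pos: [0.2084, -0.3037, 0.3334]
orientation: [0.001, 0.995, 0.103, 0.001]
force: [-0.1, -1.2, 1.0]
finger_gap: 0.0428
grasp_force: 0.0
```

```bash
cat >> h.py <<'E'
from scipy.spatial.transform import Rotation as Ro
def togo(s,target,yaw=None):
    w,x,y,z=s["orientation"];R=Ro.from_quat([x,y,z,w]);v=R.inv().apply(np.array(target)-s["ee_pos"])/.15
    print("shares",v.round(3),"toolx yaw",np.arctan2(*R.as_matrix()[1::-1,0]).round(4),"tilt",R.as_matrix()[:2,2].round(4))
E
python3 - <<'E'
from h import *
from workcell import r
s=r.state();print(s["ee_pos"],s["finger_gap"]);togo(s,[.446,.226,.25])
E
```

```text
[ 0.20835694 -0.30372516  0.33338921] 0.04281312029546992
shares [ 2.271 -3.135  0.553] toolx yaw 0.2056 tilt [ 0.0021 -0.0019]
```

```bash
python3 -m crank '[{"tx":0.75,"ty":-1,"tz":0,"ax":0,"ay":0,"az":0},{"tx":0.75,"ty":-1,"tz":0,"ax":0,"ay":0,"az":0},{"tx":0.75,"ty":-1,"tz":0,"ax":0,"ay":0,"az":0},{"tx":0.75,"ty":-1,"tz":0,"ax":0,"ay":0,"az":0},{"tx":0.75,"ty":-1,"tz":0,"ax":0,"ay":0,"az":0}]'
python3 -m crank '[{"tx":0.75,"ty":-1,"tz":0,"ax":0,"ay":0,"az":0},{"tx":0.75,"ty":-1,"tz":0,"ax":0,"ay":0,"az":0},{"tx":0.75,"ty":-1,"tz":0,"ax":0,"ay":0,"az":0},{"tx":0.75,"ty":-1,"tz":0,"ax":0,"ay":0,"az":0},{"tx":0.75,"ty":-1,"tz":0,"ax":0,"ay":0,"az":0}]'
python3 -m crank '[{"tx":0.75,"ty":-1,"tz":0.3,"ax":0,"ay":0,"az":0},{"tx":0.75,"ty":-1,"tz":0.3,"ax":0,"ay":0,"az":0},{"tx":0.75,"ty":-1,"tz":0.3,"ax":0,"ay":0,"az":0},{"tx":0.75,"ty":-1,"tz":0.3,"ax":0,"ay":0,"az":0},{"tx":0.75,"ty":-1,"tz":0.3,"ax":0,"ay":0,"az":0}]'
python3 - <<'E'
from h import *
from workcell import r
import pickle
s=r.state();im=r.get_image("wrist");pickle.dump((s,im),open("w1.pkl","wb"))
cv2.imwrite("pics/w1.png",im["frame"][:,:,::-1])
print(s["ee_pos"],s["finger_gap"],s["qvel"].round(3),s["force"]);togo(s,[.446,.226,.25]);print(im["mount"].round(3),im["K"])
E
```

```text
clock: 1.1
ee_pos: [0.2884, -0.1337, 0.3311]
orientation: [-0.0, 0.995, 0.104, 0.0]
force: [-0.6, -1.2, 0.8]
finger_gap: 0.0428
grasp_force: 0.0
clock: 1.6
ee_pos: [0.3686, 0.0362, 0.3305]
orientation: [-0.0, 0.995, 0.104, -0.0]
force: [-1.4, -0.0, -1.0]
finger_gap: 0.0431
grasp_force: 0.0
clock: 2.1
ee_pos: [0.4614, 0.1331, 0.2866]
orientation: [-0.018, 0.991, 0.13, -0.004]
force: [-1.2, 0.3, 0.3]
finger_gap: 0.0428
grasp_force: 0.0
[0.46136189 0.1330652  0.28661739] 0.04282181786550304 [ 0.071  0.17   0.146 -0.025  0.038  0.006] [-1.21720507  0.27321266  0.30668171]
shares [ 0.062 -0.616  0.266] toolx yaw 0.2611 tilt [-0.0123  0.0343]
[[ 0.    -0.96  -0.281  0.072]
 [ 1.     0.001 -0.    -0.001]
 [ 0.001 -0.281  0.96  -0.116]
 [ 0.     0.     0.     1.   ]] [[283.33424164   0.         315.37497665]
 [  0.         283.33424164 194.4385877 ]
 [  0.           0.           1.        ]]
```

View pics/w1.png

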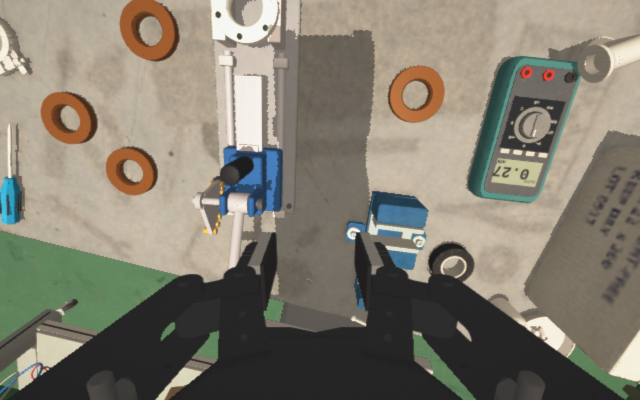

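The wrist view shows the post top at about (238,165), the flange at (248,10), the bar hidden under the arm, and the lifter axis running nearly straight up the picture. The arm is lagging and slightly turned, so I let it settle and check the joints.

```bash
python3 -m crank '[{"tx":0,"ty":0,"tz":0,"ax":0,"ay":0,"az":0},{"tx":0,"ty":0,"tz":0,"ax":0,"ay":0,"az":0}]'
python3 - <<'E'
from h import *
from workcell import r
import pickle
s0,im=pickle.load(open("w1.pkl","rb"))
s=r.state();print(s["q"].round(3),s["ee_pos"]);togo(s,[.446,.226,.25])
# post: ray intersect at z=.128
def pix(s,im,u,v,z):
    w,x,y,zz=s["orientation"];R=Ro.from_quat([x,y,zz,w]).as_matrix();M=im["mount"]
    d=R@M[:3,:3]@np.array([(u-im["K"][0,2])/im["K"][0,0],(v-im["K"][1,2])/im["K"][1,1],1]);o=s["ee_pos"]+R@M[:3,3]
    return o+d*(z-o[2])/d[2]
print("post",pix(s0,im,239,164,.128),"fl",pix(s0,im,247,10,.068))
print("bed edge", pix(s0,im,218,212,.01),pix(s0,im,293,215,.01),pix(s0,im,298,10,.01))
E
```

```text
clock: 2.35
ee_pos: [0.46, 0.1327, 0.2885]
orientation: [-0.018, 0.991, 0.13, -0.003]
force: [0.2, 0.1, 0.9]
finger_gap: 0.0426
grasp_force: 0.0
[ 0.259  0.166 -0.011  1.394  0.036  3.14 ] [0.46000704 0.13271186 0.28850072]
shares [ 0.07  -0.615  0.279] toolx yaw 0.2603 tilt [-0.01    0.0347]
post [0.46105629 0.21824492 0.128     ] fl [0.60764598 0.25519315 0.068     ]
bed edge [0.35065888 0.26547195 0.01      ] [0.37657464 0.15617494 0.01      ] [0.63622153 0.21316019 0.01      ]
```

```bash
for i in 1; do :; done
python3 -m crank '[{"tx":0,"ty":0,"tz":0,"ax":0,"ay":0,"az":-0.94},{"tx":0,"ty":0,"tz":0,"ax":0,"ay":0,"az":-0.94},{"tx":0,"ty":0,"tz":0,"ax":0,"ay":0,"az":-0.94},{"tx":0,"ty":0,"tz":0,"ax":0,"ay":0,"az":-0.94},{"tx":0,"ty":0,"tz":0,"ax":0,"ay":0,"az":-0.94}]' | head -3
python3 -m crank '[{"tx":0,"ty":0,"tz":0,"ax":0,"ay":0,"az":-0.94},{"tx":0,"ty":0,"tz":0,"ax":0,"ay":0,"az":-0.94},{"tx":0,"ty":0,"tz":0,"ax":0,"ay":0,"az":-0.94},{"tx":0,"ty":0,"tz":0,"ax":0,"ay":0,"az":-0.94},{"tx":0,"ty":0,"tz":0,"ax":0,"ay":0,"az":-0.94}]' | head -3
python3 -m crank '[{"tx":0,"ty":0,"tz":0,"ax":0,"ay":0,"az":-0.94},{"tx":0,"ty":0,"tz":0,"ax":0,"ay":0,"az":-0.94},{"tx":0,"ty":0,"tz":0,"ax":0,"ay":0,"az":-0.94},{"tx":0,"ty":0,"tz":0,"ax":0,"ay":0,"az":-0.94},{"tx":0,"ty":0,"tz":0,"ax":0,"ay":0,"az":-0.94}]' | head -3
python3 -m crank '[{"tx":0,"ty":0,"tz":0,"ax":0,"ay":0,"az":-0.94},{"tx":0,"ty":0,"tz":0,"ax":0,"ay":0,"az":-0.94},{"tx":0,"ty":0,"tz":0,"ax":0,"ay":0,"az":-0.94},{"tx":0,"ty":0,"tz":0,"ax":0,"ay":0,"az":-0.94},{"tx":0,"ty":0,"tz":0,"ax":0,"ay":0,"az":-0.94}]' | head -3
cat >> h.py <<'E'
def fix(s,yaw):
    "rotation vector (shares of 45 deg, tool axes) to point straight down with tool x at yaw"
    w,x,y,z=s["orientation"];R=Ro.from_quat([x,y,z,w])
    T=Ro.from_matrix(np.array([[np.cos(yaw),np.sin(yaw),0],[np.sin(yaw),-np.cos(yaw),0],[0,0,-1]]))
    print("turn",((R.inv()*T).as_rotvec()/(np.pi/4)).round(4))
E
python3 - <<'E'
from h import *
from workcell import r
s=r.state();print(s["q"].round(3),s["ee_pos"]);togo(s,[.446,.226,.25]);fix(s,.203+np.pi)
E
```

```text
clock: 2.85
ee_pos: [0.4599, 0.1329, 0.2888]
orientation: [-0.018, 0.876, 0.482, 0.004]
clock: 3.35
ee_pos: [0.46, 0.1329, 0.2888]
orientation: [-0.015, 0.643, 0.765, 0.01]
clock: 3.85
ee_pos: [0.4599, 0.1329, 0.2888]
orientation: [-0.01, 0.324, 0.946, 0.015]
clock: 4.35
ee_pos: [0.46, 0.1329, 0.2888]
orientation: [-0.004, -0.039, 0.999, 0.018]
[ 0.259  0.165 -0.011  1.394  0.036  0.181] [0.45995053 0.13291213 0.28884735]
shares [0.042 0.616 0.281] toolx yaw -3.0632 tilt [-0.0092  0.035 ]
turn [ 0.0458 -0.0053 -0.1588]
```

```bash
python3 -m crank '[{"tx":0.04,"ty":0.61,"tz":0.25,"ax":0.046,"ay":-0.005,"az":-0.159},{"tx":0.04,"ty":0.61,"tz":0.25,"ax":0.046,"ay":-0.005,"az":-0.159},{"tx":0.04,"ty":0.61,"tz":0.25,"ax":0.046,"ay":-0.005,"az":-0.159},{"tx":0.04,"ty":0.61,"tz":0.25,"ax":0.046,"ay":-0.005,"az":-0.159},{"tx":0.04,"ty":0.61,"tz":0.25,"ax":0.046,"ay":-0.005,"az":-0.159}]'
cat >> h.py <<'E'
def pix(s,im,u,v,z):
    w,x,y,zz=s["orientation"];R=Ro.from_quat([x,y,zz,w]).as_matrix();M=im["mount"]
    d=R@M[:3,:3]@np.array([(u-im["K"][0,2])/im["K"][0,0],(v-im["K"][1,2])/im["K"][1,1],1]);o=s["ee_pos"]+R@M[:3,3]
    return (o+d*(z-o[2])/d[2]).round(4)
E
python3 - <<'E'
from h import *
from workcell import r
import pickle
s=r.state();im=r.get_image("wrist");pickle.dump((s,im),open("w2.pkl","wb"))
cv2.imwrite("pics/w2.png",im["frame"][:,:,::-1])
print(s["q"].round(3),s["ee_pos"]);togo(s,[.446,.226,.25]);fix(s,.203+np.pi)
E
```

```text
clock: 4.85
ee_pos: [0.4475, 0.2247, 0.2547]
orientation: [-0.0, -0.098, 0.995, -0.0]
force: [0.0, -0.4, 0.7]
finger_gap: 0.0425
grasp_force: 0.0
[ 0.465  0.215 -0.035  1.321  0.     0.269] [0.4474991  0.22469451 0.2547108 ]
shares [0.008 0.01  0.031] toolx yaw -2.9449 tilt [-0.0005 -0.0002]
turn [-0.0001 -0.0007 -0.008 ]
```

View pics/w2.png

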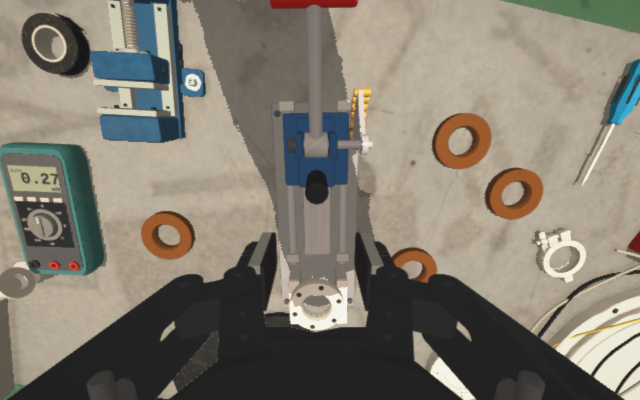

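The view is now straight: post top near (316,195) with its top at about v=196, bar mid near (314,2), flange centre near (318,308), bed edges symmetric.

Run:
```python
from h import *
import pickle
s,im=pickle.load(open("w2.pkl","rb"))
f=im["frame"].astype(int)
sub=f[165:210,300:335].max(2)
print((sub<35).astype(int).sum(1)); 
v,u=np.where(sub<35);print(u.min()+300,u.max()+300,v.min()+165,v.max()+165)
for v_ in(190,193):print(v_,pix(s,im,316.5,v_,.128))
print("fl",pix(s,im,317.5,307,.068),"bar",pix(s,im,314,0,.15),"bed",pix(s,im,274,105,.01),pix(s,im,349,105,.01),pix(s,im,264,310,.01))
z=im["range_z"];print(z[180:206:2,316].round(4))
```

```text
[ 0  0  0  0  0  0  6 11 13 15 15 17 17 17 18 19 19 19 13  9  7  6  4  4
  3  2  5 11 10  9 12 19 15 14  9 11  8  0  0  0  0  0  0  0  0]
306 326 171 201
190 [0.4433 0.226  0.128 ]
193 [0.446  0.2265 0.128 ]
fl [0.6094 0.2609 0.068 ] bar [0.307  0.1967 0.15  ] bed [0.3803 0.1611 0.01  ] [0.3624 0.2505 0.01  ] [0.6747 0.1922 0.01  ]
[0.2581 0.2521 0.2528 0.2534 0.2539 0.2541 0.2534 0.2545 0.2541 0.2562
 0.2564 0.2573 0.2578]
```

```bash
python3 -m crank '[{"tx":0.008,"ty":0.012,"tz":0.5,"ax":0,"ay":0,"az":-0.012},{"tx":0.008,"ty":0.012,"tz":0.5,"ax":0,"ay":0,"az":-0.012},{"tx":0.008,"ty":0.012,"tz":0.93,"ax":0,"ay":0,"az":-0.012},{"tx":0.008,"ty":0.012,"tz":0.93,"ax":0,"ay":0,"az":-0.012},{"tx":0.008,"ty":0.012,"tz":0.93,"ax":0,"ay":0,"az":-0.012}]'
python3 -m crank '[{"tx":0,"ty":0,"tz":0,"ax":0,"ay":0,"az":0},{"tx":0,"ty":0,"tz":0,"ax":0,"ay":0,"az":0},{"tx":0,"ty":0,"tz":0,"ax":0,"ay":0,"az":0}]' 1 30
python3 -m crank '[{"tx":-0.07,"ty":0,"tz":0,"ax":0,"ay":0,"az":0},{"tx":-0.14,"ty":0,"tz":0,"ax":0,"ay":0,"az":0},{"tx":-0.2,"ty":0,"tz":0,"ax":0,"ay":0,"az":0},{"tx":-0.2,"ty":0,"tz":0,"ax":0,"ay":0,"az":0}]'
python3 - <<'E'
from h import *
from workcell import r
s=r.state();print(s["ee_pos"],s["force"]);fix(s,.207+np.pi)
E
```

```text
clock: 5.4
ee_pos: [0.4447, 0.2254, 0.1129]
orientation: [-0.002, -0.102, 0.995, -0.001]
force: [0.2, -0.2, 0.0]
finger_gap: 0.0426
grasp_force: 0.0
clock: 5.7
ee_pos: [0.4469, 0.2256, 0.1161]
orientation: [0.001, -0.103, 0.995, -0.001]
force: [3.0, -14.5, 4.7]
finger_gap: 0.0214
grasp_force: 29.8
clock: 6.1
ee_pos: [0.477, 0.2321, 0.1161]
orientation: [0.001, -0.102, 0.995, -0.001]
force: [6.2, -12.2, 1.0]
finger_gap: 0.0211
grasp_force: 29.6
[0.47699137 0.23206047 0.11613987] [  6.19253745 -12.16338788   0.99222245]
turn [-0.0031  0.0016 -0.0022]
```

```bash
python3 -m crank '[{"tx":-0.07,"ty":-0.007,"tz":0,"ax":0,"ay":0,"az":0},{"tx":-0.14,"ty":-0.007,"tz":0,"ax":0,"ay":0,"az":0},{"tx":-0.2,"ty":-0.007,"tz":0,"ax":0,"ay":0,"az":0},{"tx":-0.2,"ty":-0.007,"tz":0,"ax":0,"ay":0,"az":0}]'
python3 -m crank '[{"tx":-0.05,"ty":0,"tz":0,"ax":0,"ay":0,"az":0},{"tx":-0.1,"ty":0,"tz":0,"ax":0,"ay":0,"az":0},{"tx":-0.1,"ty":0,"tz":0,"ax":0,"ay":0,"az":0}]'
```

```text
clock: 6.5
ee_pos: [0.5064, 0.2382, 0.1161]
orientation: [0.001, -0.103, 0.995, -0.0]
force: [3.7, -4.4, 1.5]
finger_gap: 0.021
grasp_force: 30.2
clock: 6.8
ee_pos: [0.5206, 0.2413, 0.1161]
orientation: [0.001, -0.103, 0.995, -0.0]
force: [1.5, -4.5, 6.1]
finger_gap: 0.0211
grasp_force: 30.5
```

```bash
python3 -m crank '[{"tx":-0.03,"ty":0,"tz":0,"ax":0,"ay":0,"az":0},{"tx":-0.06,"ty":0,"tz":0,"ax":0,"ay":0,"az":0},{"tx":-0.06,"ty":0,"tz":0,"ax":0,"ay":0,"az":0}]' | egrep 'ee|force'
python3 -m crank '[{"tx":-0.03,"ty":0,"tz":0,"ax":0,"ay":0,"az":0},{"tx":-0.03,"ty":0,"tz":0,"ax":0,"ay":0,"az":0}]'| egrep 'ee|force'
python3 -m crank '[{"tx":-0.03,"ty":0,"tz":0,"ax":0,"ay":0,"az":0},{"tx":-0.03,"ty":0,"tz":0,"ax":0,"ay":0,"az":0}]'| egrep 'ee|force'
```

```text
ee_pos: [0.529, 0.243, 0.1161]
force: [-1.8, -4.5, 8.1]
grasp_force: 30.7
ee_pos: [0.5332, 0.244, 0.1161]
force: [-2.2, -4.5, 7.2]
grasp_force: 30.7
ee_pos: [0.5376, 0.2449, 0.1161]
force: [-1.6, -4.3, 7.7]
grasp_force: 30.7
```

```bash
python3 -m crank '[{"tx":-0.03,"ty":0,"tz":0,"ax":0,"ay":0,"az":0},{"tx":-0.03,"ty":0,"tz":0,"ax":0,"ay":0,"az":0}]' | egrep 'ee|force'
python3 -m crank '[{"tx":-0.02,"ty":0,"tz":0,"ax":0,"ay":0,"az":0},{"tx":-0.02,"ty":0,"tz":0,"ax":0,"ay":0,"az":0}]'| egrep 'ee|force'
python3 -m crank '[{"tx":-0.02,"ty":0,"tz":0,"ax":0,"ay":0,"az":0},{"tx":-0.02,"ty":0,"tz":0,"ax":0,"ay":0,"az":0}]'| egrep 'ee|force'
```

```text
ee_pos: [0.542, 0.2458, 0.1161]
force: [-3.0, -2.8, 7.3]
grasp_force: 30.7
ee_pos: [0.5448, 0.2464, 0.1161]
force: [-4.0, -4.9, 7.4]
grasp_force: 30.8
ee_pos: [0.5472, 0.247, 0.1161]
force: [-7.5, -5.9, 10.6]
grasp_force: 31.0
```

```bash
python3 -m crank '[{"tx":-0.02,"ty":0,"tz":0,"ax":0,"ay":0,"az":0},{"tx":-0.02,"ty":0,"tz":0,"ax":0,"ay":0,"az":0}]' | egrep 'ee|force'
python3 -m crank '[{"tx":-0.02,"ty":0,"tz":0,"ax":0,"ay":0,"az":0},{"tx":-0.02,"ty":0,"tz":0,"ax":0,"ay":0,"az":0}]'| egrep 'ee|force'
```

```text
ee_pos: [0.548, 0.2471, 0.1158]
force: [-24.9, -8.4, 21.8]
grasp_force: 32.2
ee_pos: [0.5497, 0.2475, 0.1152]
force: [-31.6, -9.3, 21.1]
grasp_force: 32.6
```

```bash
python3 -m crank '[{"tx":0.02,"ty":0,"tz":0,"ax":0,"ay":0,"az":0},{"tx":0.02,"ty":0,"tz":0,"ax":0,"ay":0,"az":0},{"tx":0.02,"ty":0,"tz":0,"ax":0,"ay":0,"az":0}]' 0 | egrep 'ee|force|gap'
python3 -m crank '[{"tx":0,"ty":0,"tz":-0.3,"ax":0,"ay":0,"az":0},{"tx":0,"ty":0,"tz":-0.6,"ax":0,"ay":0,"az":0},{"tx":0,"ty":0,"tz":-0.93,"ax":0,"ay":0,"az":0},{"tx":0,"ty":0,"tz":-0.93,"ax":0,"ay":0,"az":0}]' | egrep 'ee|force'
python3 -m crank '[{"tx":0.3,"ty":0,"tz":0,"ax":0,"ay":0,"az":0},{"tx":0.6,"ty":0,"tz":0,"ax":0,"ay":0,"az":0},{"tx":1,"ty":0,"tz":0,"ax":0,"ay":0,"az":0},{"tx":1,"ty":0,"tz":0,"ax":0,"ay":0,"az":0},{"tx":1,"ty":0,"tz":0,"ax":0,"ay":0,"az":0}]' 1 60 | egrep 'ee|force|gap'
python3 - <<'E'
from h import *
from workcell import r
import pickle
s=r.state();d={n:r.get_image(n) for n in("scene","side","wrist")};pickle.dump((s,d),open("d3.pkl","wb"))
a=cv2.resize(d["side"]["frame"][170:260,235:395],None,fx=4,fy=4,interpolation=cv2.INTER_CUBIC)
b=cv2.resize(d["wrist"]["frame"][0:400,100:540],(572,520))[:230]
b=cv2.copyMakeBorder(b,0,0,0,640-572,cv2.BORDER_CONSTANT)
cv2.imwrite("pics/m3.png",np.vstack([a,b])[:600,:,::-1])
print(s["ee_pos"],s["force"]);fix(s,.207+np.pi)
E
```

```text
ee_pos: [0.5506, 0.2481, 0.1151]
force: [-0.1, 0.6, 0.8]
finger_gap: 0.0428
grasp_force: 0.0
ee_pos: [0.5526, 0.2489, 0.261]
force: [0.6, 0.7, -1.2]
grasp_force: 0.0
ee_pos: [0.4027, 0.2171, 0.2549]
force: [0.6, -0.8, 0.5]
finger_gap: -0.0004
grasp_force: 0.0
[0.40268197 0.21705264 0.25491268] [ 0.5512517  -0.77418668  0.45179129]
turn [0.0007 0.0002 0.0008]
```

View pics/m3.png

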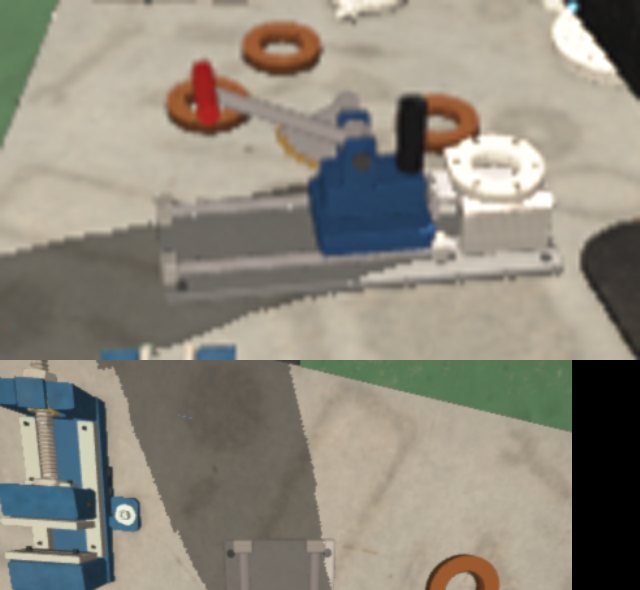

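The side crop shows the carriage against the rail-end blocks, the post top at about (411,100), the bar at (205,92) and the flange undisturbed at (495,167).

Run:
```python
from h import *
import pickle
s,d=pickle.load(open("d3.pkl","rb"));im=d["side"]
def ray(u,v,z):
    D=im["R"].T@np.linalg.inv(im["K"])@[u,v,1];o=-im["R"].T@im["t"];return o+D*(z-o[2])/D[2]
for n,a,b,z in(("bar",(235+70.5/5-.5,175+102.5/5-.5),(235+205.5/4-.5,170+92.5/4-.5),.147),("post",(235+337.5/5-.5,175+108.5/5-.5),(235+411.5/4-.5,170+101.5/4-.5),.128)):
    p,q=ray(*a,z),ray(*b,z);print(n,p,q,np.linalg.norm(q-p),np.arctan2(*(q-p)[1::-1]))
```

```text
bar [0.30341623 0.19377626 0.147     ] [0.40358568 0.2149929  0.147     ] 0.1023917233126497 0.20872279205002164
post [0.44711598 0.22898732 0.128     ] [0.54684021 0.24515902 0.128     ] 0.1010269625089395 0.16076476884531662
```

```bash
python3 -m crank '[{"tx":0.045,"ty":0,"tz":0.2,"ax":0,"ay":0,"az":0},{"tx":0.045,"ty":0,"tz":0.44,"ax":0,"ay":0,"az":0},{"tx":0.045,"ty":0,"tz":0.44,"ax":0,"ay":0,"az":0},{"tx":0.045,"ty":0,"tz":0.44,"ax":0,"ay":0,"az":0}]' | egrep 'ee|force'
python3 -m crank '[{"tx":0,"ty":0,"tz":0.02,"ax":0,"ay":0,"az":0},{"tx":0,"ty":0,"tz":0.02,"ax":0,"ay":0,"az":0}]' | egrep 'ee|force'
python3 -m crank '[{"tx":0,"ty":0,"tz":0.02,"ax":0,"ay":0,"az":0},{"tx":0,"ty":0,"tz":0.02,"ax":0,"ay":0,"az":0}]' | egrep 'ee|force'
python3 -m crank '[{"tx":0,"ty":0,"tz":0.02,"ax":0,"ay":0,"az":0},{"tx":0,"ty":0,"tz":0.02,"ax":0,"ay":0,"az":0}]' | egrep 'ee|force'
```

```text
ee_pos: [0.3974, 0.2158, 0.1884]
force: [-0.8, 0.5, 0.0]
grasp_force: 0.0
ee_pos: [0.3977, 0.2161, 0.186]
force: [-0.1, -0.5, 0.2]
grasp_force: 0.0
ee_pos: [0.3969, 0.2158, 0.1821]
force: [-0.0, -0.0, 0.2]
grasp_force: 0.0
ee_pos: [0.3965, 0.2157, 0.179]
force: [-3.2, -0.2, 8.4]
grasp_force: 4.2
```

```bash
python3 -m crank '[{"tx":0,"ty":0,"tz":0.06,"ax":0,"ay":0,"az":0},{"tx":0,"ty":0,"tz":0.12,"ax":0,"ay":0,"az":0},{"tx":0,"ty":0,"tz":0.14,"ax":0,"ay":0,"az":0},{"tx":0,"ty":0,"tz":0.14,"ax":0,"ay":0,"az":0}]' | egrep 'ee|force'
python3 -m crank '[{"tx":0,"ty":0,"tz":0.04,"ax":0,"ay":0,"az":0},{"tx":0,"ty":0,"tz":0.08,"ax":0,"ay":0,"az":0},{"tx":0,"ty":0,"tz":0.12,"ax":0,"ay":0,"az":0},{"tx":0,"ty":0,"tz":0.12,"ax":0,"ay":0,"az":0}]' | egrep 'ee|force'
python3 -m crank '[{"tx":0,"ty":0,"tz":0.04,"ax":0,"ay":0,"az":0},{"tx":0,"ty":0,"tz":0.08,"ax":0,"ay":0,"az":0},{"tx":0,"ty":0,"tz":0.12,"ax":0,"ay":0,"az":0},{"tx":0,"ty":0,"tz":0.12,"ax":0,"ay":0,"az":0}]' | egrep 'ee|force'
python3 - <<'E'
from h import *
from workcell import r
import pickle
s=r.state();print(s["ee_pos"],s["force"],s["wrist_torque"])
im=r.get_image("side")
cv2.imwrite("pics/m4.png",cv2.resize(im["frame"][170:260,235:395],None,fx=4,fy=4,interpolation=cv2.INTER_CUBIC)[:,:,::-1])
E
```

```text
ee_pos: [0.3961, 0.2156, 0.1577]
force: [-4.6, 0.2, 5.6]
grasp_force: 2.9
ee_pos: [0.3964, 0.2157, 0.1397]
force: [-3.4, 1.1, 3.6]
grasp_force: 2.0
ee_pos: [0.3965, 0.2157, 0.1219]
force: [-3.8, -0.1, 5.6]
grasp_force: 2.6
[0.39653274 0.21569061 0.12185232] [-3.83524485 -0.06243513  5.60586829] [ 0.0053807   0.89181581 -0.0171385 ]
```

View pics/m4.png

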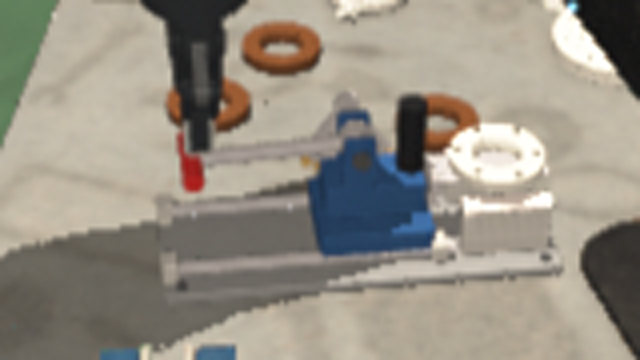

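Three quarters through the third click: the flange has risen, and the post is unmoved at (411,100). The finger is on the bar at (195,150). Now fine steps.

```bash
python3 -m crank '[{"tx":0,"ty":0,"tz":0.03,"ax":0,"ay":0,"az":0},{"tx":0,"ty":0,"tz":0.06,"ax":0,"ay":0,"az":0},{"tx":0,"ty":0,"tz":0.06,"ax":0,"ay":0,"az":0}]' | egrep 'ee|force'
python3 -m crank '[{"tx":0,"ty":0,"tz":0.01,"ax":0,"ay":0,"az":0},{"tx":0,"ty":0,"tz":0.01,"ax":0,"ay":0,"az":0}]' | egrep 'ee|force'
python3 -m crank '[{"tx":0,"ty":0,"tz":0.01,"ax":0,"ay":0,"az":0},{"tx":0,"ty":0,"tz":0.01,"ax":0,"ay":0,"az":0}]' | egrep 'ee|force'
```

```text
ee_pos: [0.397, 0.2159, 0.1132]
force: [-1.0, 0.7, 3.4]
grasp_force: 1.7
ee_pos: [0.397, 0.2159, 0.1118]
force: [0.5, 0.9, 5.0]
grasp_force: 2.0
ee_pos: [0.3971, 0.2159, 0.1102]
force: [0.8, 1.0, 4.4]
grasp_force: 2.6
```

```bash
python3 -m crank '[{"tx":0,"ty":0,"tz":0.01,"ax":0,"ay":0,"az":0},{"tx":0,"ty":0,"tz":0.01,"ax":0,"ay":0,"az":0}]' | egrep 'ee|force'
python3 -m crank '[{"tx":0,"ty":0,"tz":0,"ax":0,"ay":0,"az":0},{"tx":0,"ty":0,"tz":0,"ax":0,"ay":0,"az":0}]' | egrep 'ee|force'
```

```text
ee_pos: [0.3972, 0.2159, 0.1088]
force: [1.6, -0.1, 8.8]
grasp_force: 4.1
ee_pos: [0.3972, 0.2159, 0.1089]
force: [0.7, 0.4, 7.8]
grasp_force: 4.0
```

```bash
python3 -m crank '[{"tx":0,"ty":0,"tz":0.01,"ax":0,"ay":0,"az":0},{"tx":0,"ty":0,"tz":0.01,"ax":0,"ay":0,"az":0}]' | egrep 'ee|force'
python3 - <<'E'
from h import *
from workcell import r
a=[cv2.resize(r.get_image(n)["frame"][y:y+70,x:x+160],None,fx=4,fy=4,interpolation=cv2.INTER_CUBIC) for n,x,y in(("side",235,180),("scene",230,190))]
cv2.imwrite("pics/m5.png",np.vstack(a)[:,:,::-1]);print(r.state()["force"])
E
```

```text
ee_pos: [0.3973, 0.2159, 0.1074]
force: [1.1, 0.0, 9.4]
grasp_force: 4.2
[1.97039581 0.81758953 9.24790773]
```

View pics/m5.png

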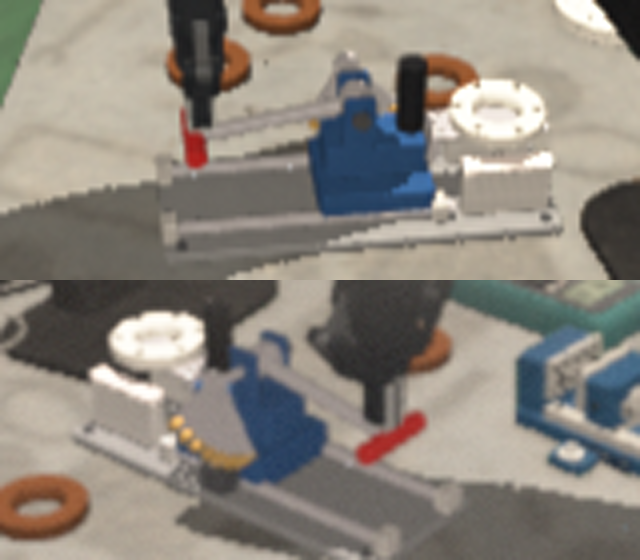

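Both views show the flange lifted level above its rest (side crop at (498,108), scene crop at (160,335)). The carriage is still home and the finger is on the bar. The force jumped from about 4 N to 9 N just past the third click, so I am handing the job in.

```bash
python3 -c "
from workcell import r
print(r.finish_job(), r.state()['clock'])"
```

```text
the job is handed in; nothing more can be done
the job is handed in; nothing more can be done
```

The carriage is fully home, the lever is held just past the third click, well short of the fourth, and the flange is lifted level off its rest; the job is handed in, but no verdict came back.

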